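# Run a carton of seat fixings down the freshly painted stock lane

## Robot

A 7-joint arm with a two-finger parallel gripper is mounted at the origin on the work surface. World frame = base frame: x ahead of the robot, y to its left, z up, the work surface at z = 0. Lengths are in m, angles in degrees, forces in N, time in s.
With the tool pointing down it reaches from about 0.425 to 0.875 m from the base axis. Payload 4.7 kg.
Tool frame: the origin (TCP) lies at the very end of the fingers, on their centre line; the grasp point (between the pads) lies 19 mm behind it; z points along the fingers, y is the line along which they close (so a half turn about z gives the same grasp; the last joint's range is limited). The gripper opens to 87 mm and grips with 3 to 60 N. Pads are 19 mm wide; open, the fingers measure 117 mm over their backs; the gripper's body (75 mm by 190 mm) begins 51 mm behind the grasp point.
Start: joints at [69.334, 18.392, -4.016, 83.108, 1.295, 78.541, -3.26], TCP at [0.238, -0.605, 0.223] pointing down, gripper open.
Joint ranges: [-163.93, 163.93], [-17.29, 119.83], [-79.2, 71.16], [3.27, 140.29], [-89.18, 269.18], [5.43, 117.66], [-154.24, 154.24]. Speed limits (degrees/s): [147.25, 147.25, 180, 180, 180, 180, 180].

## Interface

Orientations are given as [roll, pitch, yaw] about the fixed x, y, z axes, in that order (R = Rz(yaw) Ry(pitch) Rx(roll)).
In Python, from cell import get_obs, read_camera, sign_off, silhouettes gives the robot as it stands.
- The arm moves only by the tool play_rows, never from a script. Its argument "steps" is a list that holds one entry, the list of rows, each a list of 7 numbers: the shift along the tool's x, y, z in m, then the turn, a rotation vector about the tool's x, y, z in rad, then the finger opening in m, from 0 to 0.087. A call has 1 to 12 rows; each row shifts and turns the commanded pose from where the row before left it, along the tool's axes as they then stand; what a row does not reach is not made up. A row lasts 1/10 s, in which the tool goes at most 50 mm and 8.59 degrees, less where a joint would pass 70% of its speed; a pose out of reach is approached as far as the arm can. A call is refused whole if a number of a shift passes 0.05 or a number of a turn 0.15, either way. A call with a gripper value outside its range is refused whole. The fingers move at their own pace and stop on an object; "force" is the grip in N (left out, the last holds). Time passes only in rows, so rows that do not move let the fingers close. It gives the time, the measured TCP pose, the force, the opening and the grip force at its end, in the units of the state.
- get_obs(): the state, without advancing time (a new reading comes with each control period).
- read_camera(name): name is "side" or "top"; returns a dict with "frame" (480x640x3 uint8, red, green, blue), "intrinsics" (3x3 intrinsics, pixels), "view" (4x4, takes a point from world to camera coordinates). Camera axes: x right, y up, looking along -z (the intrinsics and any distortion apply to the point x, -y, -z); pixel columns grow to the right and rows downward; lengths in m; the calibration is good to about 2 mm. A picture is of the moment at which its call begins. There is no depth.
- sign_off(): hands the job in; it is judged then, once.
Trained networks look in the newest picture that a camera, given by its name, has taken for a name from the list of things; names that differ only in an ending like _2 or _b are one class to them, and where a whole thing is asked for, a point or a joint stands for the part that bears it (a point fixed in the world has none). Each returns a list of dicts, best first, with "p" (0 to 1); they miss things now and then, are a little off and sometimes report something else, mostly with a low value. They report only what shows in the picture. A call takes as long as a camera call. They do not tell look-alikes from the thing itself.
- silhouettes(camera, name): "pixels" (480x640 bool, what is visible of it) and "extent" ([left, top, right, bottom] in pixels, round what is visible of it).
The state is a dict: "time_s": time; "qpos": joint angles; "joint_velocities": joint speeds; "effort": joint torques, N m; "tool_pos": TCP position; "tool_rot": TCP orientation; "force": force on the tool from outside, world axes, zero at the start; "wrist_torque": the same for the moment, N m; "grip_width": finger opening in m; "grasp_force": force on a finger pad.
Only numpy, scipy, OpenCV 4.12 (cv2) and the standard library are available. Lean on these libraries where they do the work, as an engineer would, in place of code of your own. Each camera call takes 0.05 s, during which the arm holds its last target. There are 200 camera calls.

## Task

Push the cardboard carton down the lane between the two guide rails without lifting it, until it sits square and right up to the rubber end stop, meeting the stop gently. The rails have just been painted: neither the carton nor the robot may touch them, so the carton, which stands askew on the open apron, has to go in straight and centred. Leave the other things on the bench undisturbed.

Things in the scene. Friction and masses are not known exactly. Their poses are not given: they have to be found in the camera images.
- lane: Fixed steel tray 455 long, 150 wide, 6 thick, flat on the bench. Origin: on the bench surface, on the lane's centre line. x points down the lane (the push) to the end stop, y left, z up. It spans x -240 to +215; its top is 6 above the bench. From x -240 to -30 it is open (the apron, where the carton starts); from x -30 to +210 it runs between the rails, 118 apart.
- rail_left: Left guide rail (lane y +59 to +67), white painted steel bar 240 long, 8 thick, 20 high (its top is 26 above the bench), fixed, parallel to the lane. Origin: centre of its underside; x along the lane. Must not be touched.
- rail_right: Right guide rail (lane y -59 to -67), the same as the left one. Must not be touched.
- end_stop: Fixed black rubber block across the lane's end, 12 thick, 110 wide, 30 high. Origin: middle of the lower edge of the face that looks up the lane at the carton (lane x +200, z 6). When the carton meets it, the carton's centre is 50 before this origin.
- carton: Closed rigid carton, tape strip along its top: 100 long (x), 90 wide (y), 60 high, 0.35 to 0.65 kg. Origin: centre of its underside, 6 above the bench. Starts on the apron at lane x -145 to -120, up to 25 off the centre line, turned up to 0.22 rad, its x pointing down the lane. Slides with ordinary friction and stops as soon as it is no longer pushed.
- spray_can: Bystander: orange spray can with a white cap, upright, 60 diameter, 150 high, loose, left of the rails. Origin: centre of its underside.
- bolt_jar: Bystander: glass jar with a dark lid, 60 diameter, 75 high, loose, right of the rails. Origin: centre of its underside.
- socket: Bystander: steel wrench socket, upright cylinder 28 diameter, 40 high, loose, right of the rails. Origin: centre of its underside.
- screwdriver: Bystander: screwdriver lying on the bench left of the rails, along the lane. Origin: below its middle; x points from handle to tip.
There are look-alikes about, which are no part of the job. There is more than one size of the carton; the job needs the smallest.

How it is judged:
By the outcome, as a careful person would: the job done as asked, in the order asked, and still so for the second after the job is handed in, with the robot touching nothing.
It also fails if it takes over 58 s, if anything falls off the work surface, if the arm or the gripper's body presses on something with over 40 N, if the wrist force passes 120 N, or if a joint passes its speed limit or range.

## Working session

There is one attempt and no reset: what is moved stays moved. The work goes in short steps, Python scripts to look and compute and a tool call to move; the robot and the scene stay as the last step left them, time stands still between calls to the robot, and variables do not carry over. Pictures are saved under pics/ and viewed, at most 10 in all, crops included, and the job is handed in when it is done.

Besides the shell and the picture viewer there is one more tool, called after "Emit:" as name(argument=value, ...), one argument or row to a line, values as JSON. play_rows: Moves the arm, as the interface text tells. Its arguments: {"type":"object","properties":{"steps":{"type":"array","items":{"type":"array","items":{"type":"array","items":{"type":"number"}}}},"force":{"type":"number"}},"required":["steps"]}

```bash
ls; mkdir -p pics; python3 - <<'E'
from cell import *
import cv2,numpy as np
o=get_obs();print({k:np.round(v,3) for k,v in o.items()})
for c in("top","side"):
    r=read_camera(c);cv2.imwrite(f"pics/{c}0.png",r["frame"][...,::-1]);print(r["intrinsics"].tolist(),np.round(r["view"],4).tolist(),[k for k in r])
    for n in("carton","rail_left","rail_right","end_stop","lane","spray_can","bolt_jar","socket","screwdriver"):
        print(c,n,[(round(d["p"],2),[int(x) for x in d["extent"]]) for d in silhouettes(c,n)])
E
```

```text
pics
{'time_s': np.float64(0.0), 'qpos': array([69.333, 18.439, -4.015, 83.176,  1.295, 78.541, -3.26 ]), 'joint_velocities': array([-0.003,  0.012, -0.04 ,  0.091, -0.057,  0.081, -0.013]), 'effort': array([ 1.0000e-03, -4.9128e+01, -4.0400e-01, -3.1253e+01, -6.4000e-02,
        4.4000e-02,  0.0000e+00]), 'tool_pos': array([ 0.238, -0.604,  0.221]), 'tool_rot': array([-1.79889e+02,  6.00000e-03,  2.14760e+01]), 'force': array([-0.201, -0.212,  0.339]), 'wrist_torque': array([ 0.04 ,  0.013, -0.053]), 'grasp_force': np.float64(0.0), 'grip_width': np.float64(0.087)}
[[478.4033254909516, 0.0, 331.4552514114663], [0.0, 478.4033254909516, 233.28768147081914], [0.0, 0.0, 1.0]] [[-0.0267, -0.9991, 0.0333, 0.0935], [0.9876, -0.0212, 0.1556, -0.5509], [-0.1548, 0.0371, 0.9873, -0.8004], [0.0, 0.0, 0.0, 1.0]] ['frame', 'intrinsics', 'view']
top carton [(0.98, [93, 114, 209, 227]), (0.97, [75, 240, 189, 343]), (0.56, [261, 171, 337, 240]), (0.26, [353, 290, 367, 304])]
top rail_left [(0.74, [365, 185, 494, 222])]
top rail_right [(0.9, [348, 247, 478, 291])]
top end_stop [(0.59, [472, 220, 494,
[... 376 characters left out ...]
0.3189, 0.012, 0.5606], [0.2548, -0.7335, 0.6302, -0.0833], [-0.1922, 0.6003, 0.7764, -0.9155], [0.0, 0.0, 0.0, 1.0]] ['frame', 'intrinsics', 'view']
side carton [(0.9, [235, 197, 318, 281]), (0.87, [106, 298, 223, 427]), (0.78, [235, 348, 380, 480])]
side rail_left [(0.86, [280, 121, 356, 195]), (0.29, [236, 197, 318, 284])]
side rail_right [(0.65, [337, 143, 407, 227])]
side end_stop [(0.72, [350, 119, 405, 149])]
side lane [(0.55, [199, 116, 411, 317]), (0.22, [350, 120, 400, 150])]
side spray_can [(0.8, [277, 61, 310, 137])]
side bolt_jar [(0.89, [410, 156, 448, 205])]
side socket [(0.95, [381, 213, 395, 238]), (0.22, [214, 141, 293, 197])]
side screwdriver [(0.81, [215, 137, 294, 197])]
```

View pics/top0.png

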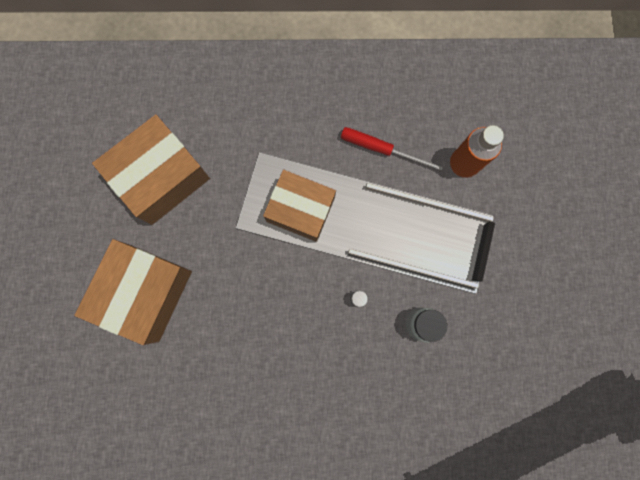

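View pics/side0.png

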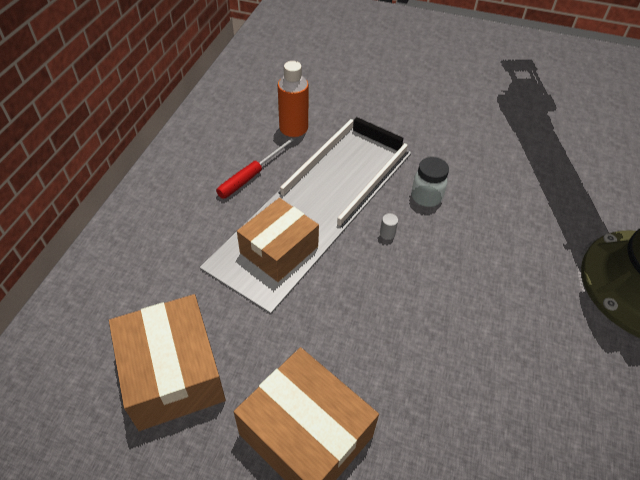

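The carton for the job is the small one on the lane: top view about (300,205), side view about (278,238). The two larger boxes at the left are look-alikes. Next I'll zoom in to pick corner points.

```bash
python3 - <<'E'
import cv2
a=cv2.imread("pics/top0.png")[145:300,230:500];cv2.imwrite("pics/topc.png",cv2.resize(a,None,fx=2.9,fy=2.9,interpolation=cv2.INTER_CUBIC))
a=cv2.imread("pics/side0.png")[110:320,195:415];cv2.imwrite("pics/sidec.png",cv2.resize(a,None,fx=2.8,fy=2.8,interpolation=cv2.INTER_CUBIC))
E
```

```text
(no output)
```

View pics/topc.png

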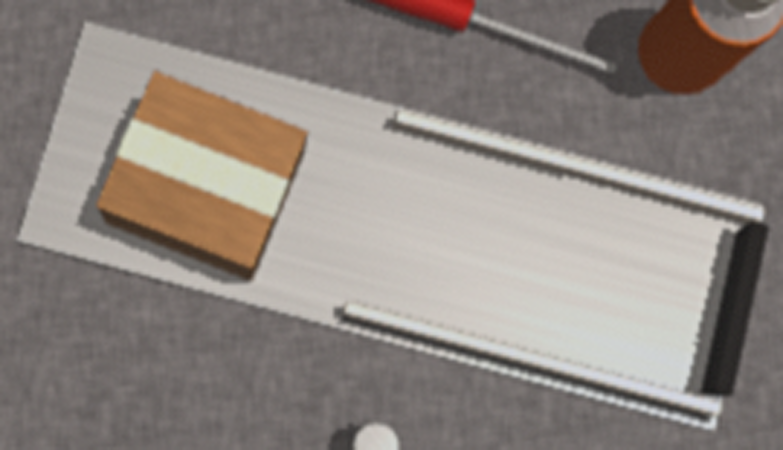

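View pics/sidec.png

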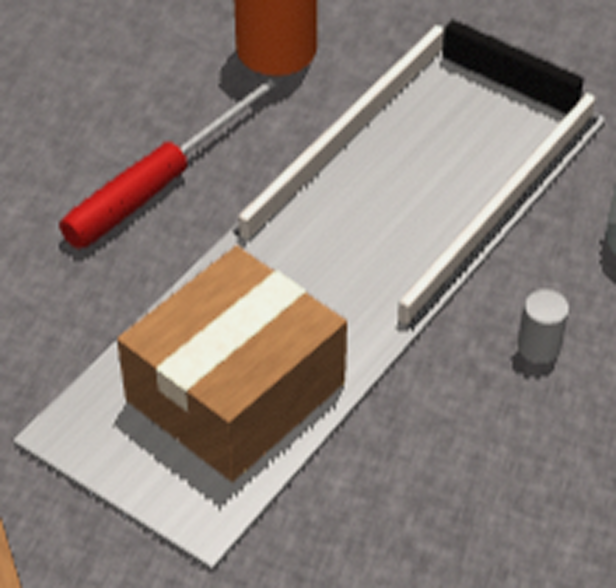

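```bash
cat >h.py <<'E'
import numpy as np
from scipy.optimize import least_squares
from cell import *
def cam(c):
    r=read_camera(c);return r["frame"],np.array(r["intrinsics"]),np.array(r["view"])
def proj(P,K,V):
    c=np.c_[P,np.ones(len(P))]@V[:3].T
    q=(c*[1,-1,-1])@K.T
    return q[:,:2]/q[:,2:]
def place(p,P):
    c,s=np.cos(p[2]),np.sin(p[2]);return np.array(P)@np.array([[c,s,0],[-s,c,0],[0,0,1]])+[p[0],p[1],0]
def fit(obs,p0,bias=None):  # obs list of (K,V,P(mm local),uv)
    f=lambda p:np.concatenate([(proj(place(p,np.array(P)/1e3),K,V)-uv).ravel() for K,V,P,uv in obs])
    r=least_squares(f,p0,loss="soft_l1");return r.x,f(r.x).reshape(-1,2)
def rel(L,p): # pose p in lane frame
    c,s=np.cos(L[2]),np.sin(L[2]);d=p[:2]-L[:2];return np.array([(c*d[0]+s*d[1])*1e3,(-s*d[0]+c*d[1])*1e3,np.degrees(p[2]-L[2])])
def ray(uv,z,K,V):
    C=-V[:3,:3].T@V[:3,3];d=V[:3,:3].T@(np.linalg.inv(K)@[*uv,1]*[1,-1,-1]);return C+d*(z-C[2])/d[2]
E
cat >m.py <<'E'
from h import *
_,Kt,Vt=cam("top");_,Ks,Vs=cam("side")
ct=lambda a:(np.array(a)+.5)/2.9-.5+[230,145]
cs=lambda a:(np.array(a)+.5)/2.8-.5+[195,110]
Lt=[(-240,75,6),(-240,-75,6),(215,-75,6),(-30,67,26),(210,67,26),(210,59,26),(-30,-59,26),(210,-59,26)]
ut=ct([(88,22),(18,240),(714,428),(399,108),(764,206),(762,220),(348,304),(719,402)])
Ls=[(-240,75,6),(-240,-75,6),(215,-75,6),(-30,67,26),(-30,59,26),(210,67,26),(-30,-59,26),(-30,-67,26),(210,-59,26)]
us=cs([(15,440),(212,568),(604,120),(240,215),(257,220),(436,27),(399,302),(412,308),(588,94)])
Ct=[(-50,45,66),(50,45,66),(50,-45,66),(-50,-45,66)];vt=ct([(155,71),(307,130),(249,268),(99,208)])
Cs=[(-50,45,66),(-50,-45,66),(50,45,66),(50,-45,66),(-50,-45,6),(-50,45,6),(50,-45,6)]
vs=cs([(118,342),(230,421),(240,247),(347,322),(233,480),(125,400),(345,388)])
p0=[.56,-.05,-1.8]
for nm,ol,oc in(("top",[(Kt,Vt,Lt,ut)],[(Kt,Vt,Ct,vt)]),("side",[(Ks,Vs,Ls,us)],[(Ks,Vs,Cs,vs)])):
    L,e=fit(ol,p0);c,e2=fit(oc,L);print(nm,L.round(4),np.degrees(L[2]),abs(e).max(0),c.round(4),abs(e2).max(0),rel(L,c))
L,e=fit([(Kt,Vt,Lt,ut),(Ks,Vs,Ls,us)],p0);c,e2=fit([(Kt,Vt,Ct,vt),(Ks,Vs,Cs,vs)],L)
print("both",L.round(4),np.degrees(L[2]),c.round(4),rel(L,c));print(e.round(1).tolist(),e2.round(1).tolist())
# bystanders: base points
for n,uv,z in(("can base bottom",(293,137),0),("jar",(429,203),0),("socket",(389,237),0)):
    q=ray(uv,z,Ks,Vs);print(n,q,rel(L,np.array([q[0],q[1],0])))
q=ray((492,136),.15,Kt,Vt);print("can top",q,rel(L,np.array([q[0],q[1],0])))
q=ray((431,325),.075,Kt,Vt);print("jar top",q,rel(L,np.array([q[0],q[1],0])))
E
python3 m.py
```

```text
top [ 0.5762  0.003  -1.8598] -106.56120753173018 [1.66821748 1.51208003] [ 0.6035  0.1346 -1.9707] [1.37589901 0.35595491] [-133.98539314  -11.39253498   -6.35435036]
side [ 0.5752  0.0046 -1.8626] -106.72130897104581 [3.10421157 1.09863549] [ 0.6035  0.1362 -1.9828] [0.87640954 1.83109058] [-134.1786344   -10.75335899   -6.88681463]
both [ 0.5758  0.0038 -1.8601] -106.5768312762598 [ 0.6037  0.1356 -1.9796] [-134.30255768  -10.90213602   -6.84421887]
[[-1.9, -0.4], [-1.1, 0.5], [0.1, 1.0], [-1.0, 0.3], [0.3, 0.8], [0.0, 0.1], [-0.9, -1.3], [1.2, 0.2], [-0.5, 0.0], [0.7, -0.2], [1.2, -1.0], [-0.7, -0.0], [-3.2, 0.0], [0.4, -1.5], [0.2, -0.5], [-0.6, -0.7], [0.1, -1.1]] [[-0.8, -0.5], [0.1, 0.5], [0.5, 0.4], [-2.0, -0.7], [-0.4, -1.6], [-0.3, 0.6], [-0.7, -1.2], [0.9, -0.5], [0.0, 1.5], [0.4, 0.3], [0.8, -1.4]]
can base bottom [ 0.6820839  -0.15004846  0.        ] [117.08748674 145.75707462 106.57683128]
jar [ 0.38322587 -0.06103898  0.        ] [ 117.04185882 -166.07430428  106.57683128]
socket [0.43414938 0.0420047  0.        ] [   3.75235234 -146.66572815  106.57683128]
can top [ 0.68803404 -0.17684519  0.15      ] [141.07290987 159.10504006 106.57683128]
jar top [ 0.39105053 -0.07883395  0.075     ] [ 131.86485065 -153.49793141  106.57683128]
```

Emit:
play_rows(
  steps=[
    [[0.032,-0.023,0,0,0,0,0.06],[0.032,-0.023,0,0,0,0,0.06],[0.032,-0.023,0,0,0,0,0.06],[0.032,-0.023,0,0,0,0,0.06],[0.032,-0.023,0,0,0,0,0.06],[0.032,-0.023,0,0,0,0,0.06],[0.032,-0.023,0,0,0,0,0.06],[0.032,-0.023,0,0,0,0,0.06],[0.032,-0.023,0,0,0,0,0.06],[0.032,-0.023,0,0,0,0,0.06],[0.032,-0.023,0,0,0,0,0.06],[0.032,-0.023,0,0,0,0,0.06]],
  ],
)

```text
time_s: 2.3
tool_pos: [0.495, -0.2061, 0.2229]
tool_rot: [180.0, -0.0, 21.5]
force: [1.0, -1.2, 0.6]
grip_width: 0.06
grasp_force: 0.0
```

Emit:
play_rows(
  steps=[
    [[0.018,-0.036,0,0,0,0,0.06],[0.018,-0.036,0,0,0,0,0.06],[0.018,-0.036,0,0,0,0,0.06],[0.018,-0.036,0,0,0,0,0.06],[0.018,-0.036,0,0,0,0,0.06],[0.018,-0.036,0,0,0,0,0.06],[0.018,-0.036,0,0,0,0,0.06],[0.018,-0.036,0,0,0,0,0.06],[0.018,-0.036,0,0,0,0,0.06],[0,0,0,0,0,-0.145,0.06],[0,0,0,0,0,-0.145,0.06],[0,0,0,0,0,-0.145,0.06]],
  ],
)

```text
time_s: 3.5
tool_pos: [0.5263, 0.1539, 0.2226]
tool_rot: [180.0, 0.0, 46.8]
force: [-0.3, -0.2, -0.4]
grip_width: 0.0597
grasp_force: 0.0
```

Emit:
play_rows(
  steps=[
    [[0,0,0,0,0,-0.145,0.06],[0,0,0,0,0,-0.145,0.06],[0,0,0,0,0,-0.145,0.06],[0,0,0,0,0,-0.145,0.06],[0,0,0,0,0,-0.145,0.06],[0,0,0,0,0,-0.145,0.06],[0,0,0,0,0,-0.145,0.06],[0,0,0,0,0,-0.145,0.06],[0,0,0,0,0,-0.145,0.06],[0,0,0,0,0,-0.145,0.06],[0,0,0,0,0,-0.145,0.06],[0,0,0,0,0,-0.145,0.06]],
  ],
)

```text
time_s: 4.7
tool_pos: [0.5264, 0.1532, 0.2226]
tool_rot: [-180.0, 0.0, 146.4]
force: [-0.1, -0.1, 0.2]
grip_width: 0.06
grasp_force: 0.0
```

Emit:
play_rows(
  steps=[
    [[0,0.005,0,0,0,-0.1485,0.06],[0,0,0,0,0,-0.1485,0.06],[0,0,0.036,0,0,0,0.06],[0,0,0.036,0,0,0,0.06],[0,0,0.036,0,0,0,0.06],[0,0,0.036,0,0,0,0.06],[0,0,0.02,0,0,0,0.06],[0,0,0.015,0,0,0,0.06],[0,0,0,0,0,0,0.06]],
  ],
)

```text
time_s: 5.6
tool_pos: [0.528, 0.157, 0.0419]
tool_rot: [-179.9, -0.2, 163.1]
force: [-0.8, -0.4, 0.3]
grip_width: 0.0599
grasp_force: 0.0
```

```bash
python3 - <<'E'
from h import *
import cv2
o=get_obs();print(o["tool_pos"],o["tool_rot"],o["qpos"]);L=np.array([.5758,.0038,-1.8601]);print(rel(L,np.array([*o["tool_pos"][:2],0])))
f,_,_=cam("top");g,_,_=cam("side")
cv2.imwrite("pics/a.png",np.hstack([cv2.resize(f[110:310,210:390],(400,444)),cv2.resize(g[130:330,180:360],(400,444))])[...,::-1])
E
```

```text
[0.52796852 0.1569856  0.04187404] [-1.79919717e+02 -1.62735661e-01  1.63111333e+02] [ 24.74261376  24.42793269 -51.95943545 106.9695796   22.14578931
  59.53269684  36.80805492]
[-133.17403195  -89.54527171  106.57587947]
```

View pics/a.png

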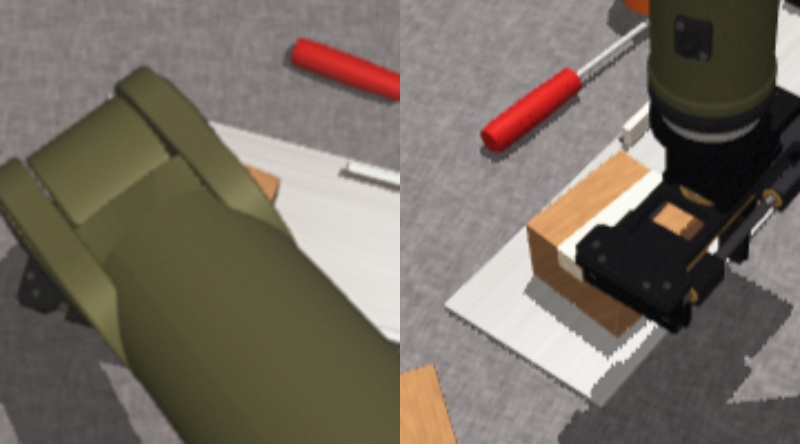

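Emit:
play_rows(
  steps=[
    [[-0.004,0,0,0,0,-0.005,0.06],[-0.004,0,0,0,0,0,0.06],[-0.003,0,0,0,0,0,0.06],[-0.003,0,0,0,0,0,0.06],[-0.003,0,0,0,0,0,0.06],[-0.003,0,0,0,0,0,0.06],[-0.003,0,0,0,0,0,0.06],[-0.002,0,0,0,0,0,0.06],[-0.002,0,0,0,0,0,0.06],[-0.002,0,0,0,0,0,0.06],[-0.002,0,0,0,0,0,0.06],[0,0,0,0,0,0,0.06]],
  ],
)

```text
time_s: 6.9
tool_pos: [0.5596, 0.1484, 0.0435]
tool_rot: [180.0, 0.0, 163.4]
force: [-1.8, 0.7, -0.7]
grip_width: 0.0601
grasp_force: 0.5
```

Emit:
play_rows(
  steps=[
    [[-0.001,0,0,0,0,0,0.06],[-0.001,0,0,0,0,0,0.06],[0,0,0,0,0,0,0.06]],
  ],
)

```text
time_s: 7.2
tool_pos: [0.5608, 0.1481, 0.0435]
tool_rot: [-180.0, -0.0, 163.4]
force: [-2.2, -0.1, -0.2]
grip_width: 0.0601
grasp_force: 1.1
```

Emit:
play_rows(
  steps=[
    [[0.005,0,0,0,0,0,0.06],[0.025,0,0,0,0,0,0.06],[0,0,-0.035,0,0,0,0.06],[0,0,-0.035,0,0,0,0.06],[0,-0.04,-0.02,0,0,0.148,0.06],[0,-0.04,-0.01,0,0,0.148,0.06],[0,-0.04,0,0,0,0.148,0.06],[0,-0.04,0,0,0,0.148,0.06]],
  ],
)

```text
time_s: 8.0
tool_pos: [0.4554, 0.0175, 0.1444]
tool_rot: [179.9, 0.2, 129.1]
force: [-1.3, -0.5, -0.4]
grip_width: 0.06
grasp_force: 0.0
```

```bash
python3 - <<'E'
from h import *
import cv2
f,_,_=cam("top");g,_,_=cam("side")
cv2.imwrite("pics/t1.png",f[...,::-1]);cv2.imwrite("pics/s1.png",g[...,::-1])
cv2.imwrite("pics/b.png",np.hstack([cv2.resize(f[150:250,230:350],(400,333),interpolation=2),cv2.resize(g[190:290,200:320],(400,333),interpolation=2)])[...,::-1])
E
```

```text
(no output)
```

View pics/b.png

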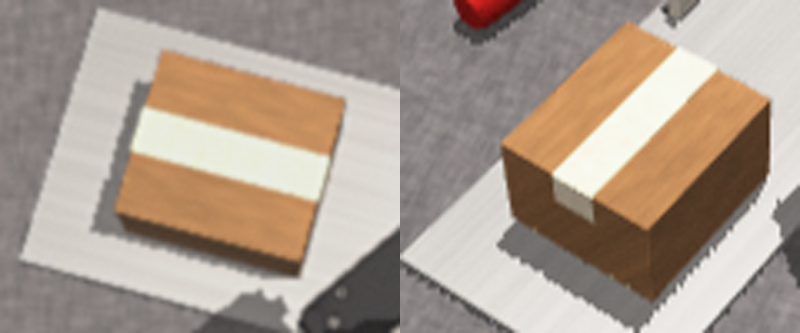

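```bash
cat >> m.py <<'E'
print("----")
k=400/120
ct2=lambda a:(np.array(a)+.5)/k-.5+[230,150]
cs2=lambda a:(np.array(a)+.5)/k-.5+[200,190]
ut[0]=ct2((98,10))
vt=ct2([(160,51),(344,98),(300,264),(117,212)]);vs=cs2([(102,146),(252,230),(229,22),(370,99),(254,301),(113,216),(368,180)])
Ls.pop(4);us=np.delete(us,4,0)
for o1,o2 in(([(Kt,Vt,Lt,ut)],[(Kt,Vt,Ct,vt)]),([(Ks,Vs,Ls,us)],[(Ks,Vs,Cs,vs)]),([(Kt,Vt,Lt,ut),(Ks,Vs,Ls,us)],[(Kt,Vt,Ct,vt),(Ks,Vs,Cs,vs)])):
    L,e=fit(o1,p0);c,e2=fit(o2,L);print(L.round(4),c.round(4),rel(L,c),np.abs(e2).max(0))
o=get_obs();print(rel(L,np.r_[o["tool_pos"][:2],0]))
E
python3 m.py | sed '1,/----/d'
```

```text
[ 0.5761  0.0031 -1.859 ] [ 0.615   0.136  -1.8521] [-138.44046967   -0.48610064    0.39425864] [1.23120256 0.44075268]
[ 0.5755  0.0049 -1.862 ] [ 0.6154  0.1368 -1.857 ] [-137.88942497    0.36191858    0.2845254 ] [1.09847109 1.78815942]
[ 0.5759  0.0039 -1.8598] [ 0.6153  0.1365 -1.8556] [-1.38329111e+02  1.38204528e-02  2.38168446e-01] [1.57492446 1.97941062]
[  20.48779044 -119.6595755   106.5558637 ]
```

Emit:
play_rows(
  steps=[
    [[0,0,0,0,0,0.139,0.06],[0,0,0,0,0,0.139,0.06],[0,0,0,0,0,0.139,0.06],[0,0,0,0,0,0.139,0.06],[0,0,0,0,0,0.139,0.06],[0,0,0,0,0,0.139,0.06],[0,0,0,0,0,0.138,0.06],[0.034,0.017,0,0,0,0,0.06],[0.034,0.017,0,0,0,0,0.06],[0.034,0.017,0,0,0,0,0.06],[0.034,0.017,0,0,0,0,0.06],[0,0,0,0,0,0,0.06]],
  ],
)

```text
time_s: 9.4
tool_pos: [0.5603, 0.1385, 0.1432]
tool_rot: [-179.9, -0.5, 74.3]
force: [0.2, 0.4, -0.2]
grip_width: 0.0602
grasp_force: 0.0
```

Emit:
play_rows(
  steps=[
    [[0.034,0.017,0,0,0,0,0.06],[0.034,0.017,0,0,0,0,0.06],[0.034,0.017,0,0,0,0,0.06],[0,0,0,0,0,0,0.06],[0,0,0,0,0,0,0.06]],
  ],
)

```text
time_s: 9.9
tool_pos: [0.635, 0.2166, 0.1429]
tool_rot: [-179.9, -0.1, 74.0]
force: [-0.8, 0.4, 0.8]
grip_width: 0.0597
grasp_force: 0.0
```

```bash
python3 - <<'E'
from h import *
o=get_obs();print(o["tool_pos"],o["tool_rot"],o["qpos"],rel(np.array([.5759,.0039,-1.8598]),np.r_[o["tool_pos"][:2],0]))
E
```

```text
[0.63504842 0.2165776  0.14285752] [-1.79901238e+02 -7.72570676e-02  7.39869908e+01] [ 14.84865049  32.26267826 -50.54388442  84.18061171  25.0761903
  75.41592882 -53.66364393] [-220.71464501   -3.91711703  106.55869074]
```

Emit:
play_rows(
  steps=[
    [[0,0.004,0,0,0,0.0095,0.06],[0,0,0.03,0,0,0,0.06],[0,0,0.03,0,0,0,0.06],[0,0,0.025,0,0,0,0.06],[0,0,0.015,0,0,0,0.06],[0,0,0,0,0,0,0.06],[0,0,0,0,0,0,0.06]],
  ],
)

```text
time_s: 10.6
tool_pos: [0.6399, 0.2128, 0.0446]
tool_rot: [179.9, -0.0, 73.2]
force: [1.0, 1.0, 0.5]
grip_width: 0.0598
grasp_force: 0.0
```

```bash
cat > st.py <<'E'
from h import *
o=get_obs();print(o["tool_pos"],o["tool_rot"],o["force"],rel(np.array([.5759,.0039,-1.8598]),np.r_[o["tool_pos"][:2],0])[:2])
E
python3 st.py
```

```text
[0.6399348  0.21284749 0.04459317] [ 1.79934049e+02 -3.08481690e-02  7.31973763e+01] [0.95021137 1.02048902 0.48393622] [-218.53183073    1.82968038]
```

Emit:
play_rows(
  steps=[
    [[-0.006,0,0.003,0,0,0,0.06],[-0.006,0,0,0,0,0,0.06],[-0.005,0,0,0,0,0,0.06],[-0.004,0,0,0,0,0,0.06],[-0.005,0,0,0,0,0,0.06],[-0.007,0,0,0,0,0,0.06],[-0.008,0,0,0,0,0,0.06],[-0.008,0,0,0,0,0,0.06],[-0.008,0,0,0,0,0,0.06],[-0.008,0,0,0,0,0,0.06],[-0.008,0,0,0,0,0,0.06],[-0.005,0,0,0,0,0,0.06]],
  ],
)

```text
time_s: 11.8
tool_pos: [0.617, 0.1379, 0.041]
tool_rot: [180.0, -0.0, 73.2]
force: [0.5, 5.7, 3.8]
grip_width: 0.0601
grasp_force: 2.6
```

```bash
python3 st.py; python3 - <<'E'
from h import *
import cv2
f,_,_=cam("top");g,_,_=cam("side")
cv2.imwrite("pics/c.png",np.hstack([cv2.resize(f[150:300,250:430],(400,333),interpolation=2),cv2.resize(g[120:270,220:400],(400,333),interpolation=2)])[...,::-1])
E
```

```text
[0.61699748 0.13791974 0.04095314] [ 1.79962127e+02 -2.91166533e-02  7.32083640e+01] [0.47544544 5.68988034 3.80537453] [-140.17438793    1.19782546]
```

View pics/c.png

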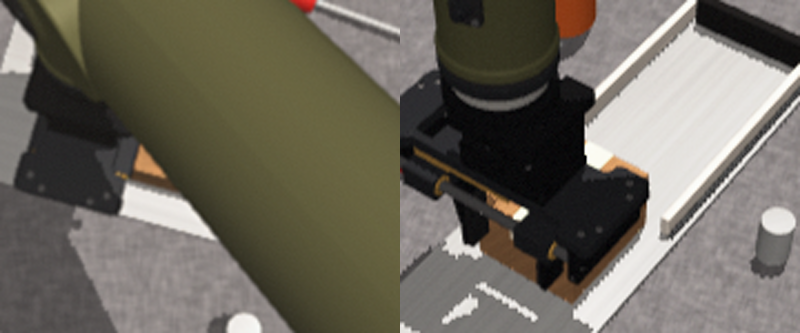

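Emit:
play_rows(
  steps=[
    [[-0.005,0,0,0,0,-0.004,0.06],[-0.007,0,0,0,0,0,0.06],[-0.009,0,0,0,0,0,0.06],[-0.01,0,0,0,0,0,0.06],[-0.01,0,0,0,0,0,0.06],[-0.01,0,0,0,0,0,0.06],[-0.01,0,0,0,0,0,0.06],[-0.01,0,0,0,0,0,0.06],[-0.01,0,0,0,0,0,0.06],[-0.01,0,0,0,0,0,0.06],[-0.008,0,0,0,0,0,0.06],[-0.005,0,0,0,0,0,0.06]],
  ],
)

```text
time_s: 13.1
tool_pos: [0.5869, 0.0376, 0.0404]
tool_rot: [-180.0, 0.0, 73.4]
force: [1.6, 4.4, 0.9]
grip_width: 0.0599
grasp_force: 2.0
```

```bash
python3 st.py; python3 - <<'E'
from h import *
import cv2
f,_,_=cam("top");g,_,_=cam("side")
cv2.imwrite("pics/d.png",np.hstack([cv2.resize(f[150:310,300:500],(400,320),interpolation=2),cv2.resize(g[100:260,240:440],(400,320),interpolation=2)])[...,::-1])
E
```

```text
[0.58687845 0.03755667 0.04041135] [-1.79987129e+02  3.68808765e-02  7.34146203e+01] [1.61656773 4.36157698 0.92055086] [-35.38969562   0.93109169]
```

View pics/d.png

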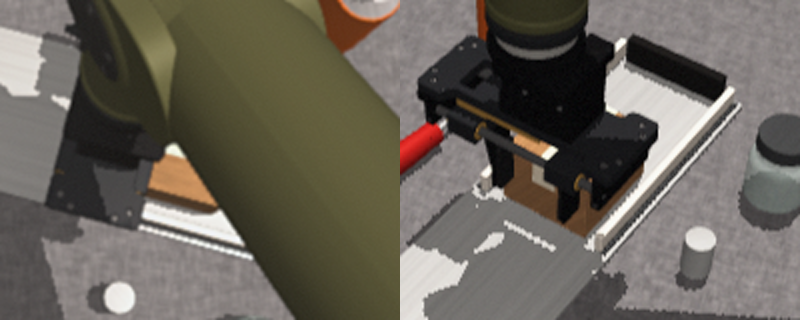

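Emit:
play_rows(
  steps=[
    [[-0.005,0,0,0,0,0,0.06],[-0.008,0,0,0,0,0,0.06],[-0.01,0,0,0,0,0,0.06],[-0.01,0,0,0,0,0,0.06],[-0.01,0,0,0,0,0,0.06],[-0.01,0,0,0,0,0,0.06],[-0.01,0,0,0,0,0,0.06],[-0.01,0,0,0,0,0,0.06],[-0.01,0,0,0,0,0,0.06],[-0.01,0,0,0,0,0,0.06],[-0.008,0,0,0,0,0,0.06],[-0.004,0,0,0,0,0,0.06]],
  ],
)

```text
time_s: 14.4
tool_pos: [0.5571, -0.063, 0.0406]
tool_rot: [180.0, 0.0, 73.4]
force: [0.8, 2.0, -1.4]
grip_width: 0.06
grasp_force: 1.1
```

```bash
python3 st.py
```

```text
[ 0.55712967 -0.06299823  0.04056974] [1.79996214e+02 2.40497812e-02 7.34118148e+01] [ 0.81635929  2.00125821 -1.38001763] [69.4733415   1.07393137]
```

Emit:
play_rows(
  steps=[
    [[-0.003,0,0,0,0,0,0.06],[-0.003,0,0,0,0,0,0.06],[-0.003,0,0,0,0,0,0.06],[-0.003,0,0,0,0,0,0.06],[-0.002,0,0,0,0,0,0.06],[-0.001,0,0,0,0,0,0.06],[-0.001,0,0,0,0,0,0.06],[-0.001,0,0,0,0,0,0.06]],
  ],
)

```text
time_s: 15.2
tool_pos: [0.5525, -0.0781, 0.0406]
tool_rot: [180.0, -0.0, 73.5]
force: [0.7, 2.0, -2.0]
grip_width: 0.0601
grasp_force: 1.3
```

Emit:
play_rows(
  steps=[
    [[-0.0005,0,0,0,0,0,0.06],[-0.0005,0,0,0,0,0,0.06],[-0.0005,0,0,0,0,0,0.06],[-0.0005,0,0,0,0,0,0.06]],
  ],
)

```text
time_s: 15.6
tool_pos: [0.552, -0.08, 0.0406]
tool_rot: [180.0, -0.0, 73.5]
force: [1.0, 3.2, -0.7]
grip_width: 0.0602
grasp_force: 1.3
```

```bash
python3 st.py
```

```text
[ 0.55196769 -0.08002261  0.04056857] [ 1.79995561e+02 -1.17019991e-05  7.34774384e+01] [ 0.99141658  3.24739499 -0.67238215] [87.26284679  0.97792487]
```

Emit:
play_rows(
  steps=[
    [[-0.0005,0,0,0,0,0,0.06],[-0.0005,0,0,0,0,0,0.06],[-0.0005,0,0,0,0,0,0.06]],
  ],
)

```text
time_s: 15.9
tool_pos: [0.5515, -0.0815, 0.0406]
tool_rot: [180.0, 0.0, 73.5]
force: [0.5, 2.1, -0.2]
grip_width: 0.0602
grasp_force: 1.4
```

Emit:
play_rows(
  steps=[
    [[-0.0005,0,0,0,0,0,0.06],[-0.0005,0,0,0,0,0,0.06]],
  ],
)

```text
time_s: 16.1
tool_pos: [0.5513, -0.0823, 0.0406]
tool_rot: [180.0, -0.0, 73.5]
force: [1.1, 3.3, -1.2]
grip_width: 0.0601
grasp_force: 1.9
```

Emit:
play_rows(
  steps=[
    [[-0.0005,0,0,0,0,0,0.06],[-0.0005,0,0,0,0,0,0.06]],
  ],
)

```text
time_s: 16.3
tool_pos: [0.5513, -0.0824, 0.0406]
tool_rot: [180.0, -0.1, 73.5]
force: [1.8, 4.9, -0.8]
grip_width: 0.0598
grasp_force: 2.9
```

Emit:
play_rows(
  steps=[
    [[-0.0005,0,0,0,0,0,0.06],[-0.0005,0,0,0,0,0,0.06],[0,0,0,0,0,0,0.06]],
  ],
)

```text
time_s: 16.6
tool_pos: [0.5513, -0.0824, 0.0408]
tool_rot: [180.0, -0.2, 73.5]
force: [2.2, 6.9, -1.0]
grip_width: 0.0601
grasp_force: 3.4
```

Emit:
play_rows(
  steps=[
    [[0.002,0,0,0,0,0,0.06],[0.005,0,0,0,0,0,0.06],[0.02,0,0,0,0,0,0.06],[0.02,0,0,0,0,0,0.06],[0,0,-0.04,0,0,0,0.06],[0,0,-0.04,0,0,0,0.06],[0,0,-0.04,0,0,0,0.06],[0.045,0,-0.01,0,0,0,0.06],[0.045,0,0,0,0,0,0.06],[0.045,0,0,0,0,0,0.06],[0.045,0,0,0,0,0,0.06],[0,0,0,0,0,0,0.06]],
  ],
)

```text
time_s: 17.8
tool_pos: [0.6144, 0.1415, 0.1709]
tool_rot: [-179.9, -0.2, 74.0]
force: [-0.1, 0.5, 0.9]
grip_width: 0.06
grasp_force: 0.0
```

```bash
python3 - <<'E'
from h import *
import cv2
f,_,_=cam("top");g,_,_=cam("side")
cv2.imwrite("pics/e.png",np.hstack([cv2.resize(f[170:300,360:516],(400,333),interpolation=2),cv2.resize(g[100:230,270:426],(400,333),interpolation=2)])[...,::-1])
E
```

```text
(no output)
```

View pics/e.png

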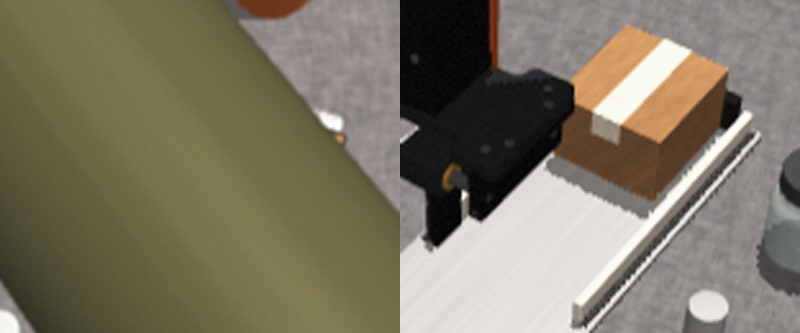

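```bash
cat >> m.py <<'E'
print("====")
L,_=fit([(Ks,Vs,Ls,us)],p0)
k=400/156
uv=(np.array([(228,25),(327,70),(257,144),(256,200)])+.5)/k-.5+[270,100]
c,e=fit([(Ks,Vs,[(50,45,66),(50,-45,66),(-50,-45,66),(-50,-45,6)],uv)],[.535,-.14,L[2]]);print(rel(L,c),e.round(1).tolist())
E
python3 m.py | sed '1,/====/d'
```

```text
[ 1.49154232e+02  1.37700437e+00 -1.19918289e-01] [[-0.4, -0.5], [0.9, -0.4], [0.7, -0.2], [-1.9, 1.4]]
```

```bash
python3 -c "
from cell import *
print(sign_off())"
```

```text
the job is handed in; nothing more can be done
None
```

I pushed the carton down the lane to the rubber end stop and handed the job in at about 18 s. The final side view puts it within 1 mm of the stop, 1.4 mm off centre and 0.1° off square. It met the stop at about 7 N, the arm was clear at hand-in, and I saw no contact with the rails or other objects, though the arm blocked the top camera during the push.

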